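# Hold the reference tile at its set distance from the sensor head

### The job

Start the reference reading on the keypad by pressing the white key, then the blue key, then the yellow key, one at a time and each fully down, letting each spring back up before the next; leave the red stop key alone. Then pinch the black grip of the telescoping gauge arm so that its green lock button goes in, draw the arm out until its red pointer is in line with the orange rider on the scale, and finish while still holding it there with the button squeezed in. Do not disturb the other things on the bench.

Things in the scene. Friction and masses are not known exactly. Their poses are not given: they have to be found in the camera images.
- keypad: grey keypad 120 x 120 x 24 mm, fixed to the bench, carrying four round spring keys in a 2 x 2 grid 54 mm apart (which key is where varies); origin: centre of its underside
- key_white_top (a point): centre of the top of the white key: 26 mm diameter, 42 mm above the bench when up; pressed straight down, travel 6 mm, about 1.5 N to start and 5 N fully down
- key_blue_top (a point): the same for the blue key
- key_yellow_top (a point): the same for the yellow key
- key_red_top (a point): the same for the red stop key, which must not be pressed
- key_white (a joint): travel of the white key, m, 0 up to 0.006 fully down
- key_blue (a joint): travel of the blue key, as above
- key_yellow (a joint): travel of the yellow key, as above
- key_red (a joint): travel of the red key, as above
- gauge: reference gauge fixed to the bench: dark steel base 70 x 460 mm, aluminium sleeve (66 mm high) at its +y end, blue sensor head (87 mm high) at its -y end; origin on the bench below the sleeve's mouth. The arm with a white tile in front comes out of the sleeve along the gauge's own -y (yaw varies). White scale, a tick every 10 mm, on its +x side, top 56 mm high
- grip (a point): centre of the black grip block on the arm at the height of the lock button, 105 mm above the bench; the block is 30 x 30 mm in plan and reaches from 78 to 130 mm height; take it from above with one finger on its -x and one on its +x side (gauge axes). Nothing within 60 mm of it on those sides is higher than 80 mm. Moves with the arm
- lock_face (a point): centre of the outer face of the green lock button, 18 mm diameter, on the +x side of the grip block (gauge axes), standing 7.5 mm proud; a pinch of 20 N or more on the block presses it fully in (1.5 mm proud, 31.5 mm over button and block)
- lock (a joint): travel of the lock button, m: 0 out (arm locked at home), 0.006 fully in; 2.4 N to start, 6 N fully in. At 0.0045 and more the arm is free; springs out when let go
- slide (a joint): extension of the arm, m: 0 home (locked) to 0.14; a return spring pulls it home with 2 N at home rising to 5.5 N at full extension, so it does not stay out by itself
- pointer (a point): tip of the red pointer that sticks out from the arm over the scale, 42 mm to the gauge's +x from the grip's centre, in line (gauge y) with the grip's centre and 61 mm above the bench
- rider: small orange rider fixed on the scale, 14 x 7 x 8 mm, standing 50 to 120 mm from the home position of the pointer; origin at the centre of its underside, 9 mm to the gauge's +x from the pointer's line; its own axes are those of the gauge. In line means that pointer and rider have the same gauge y
- jar_a: loose amber jar, 56 mm diameter, 75 mm high, bystander
- jar_b: loose clear jar, 56 mm diameter, 75 mm high, bystander
- mouse: loose round black computer mouse, 62 mm wide, 33 mm high, bystander
- spatula: loose spatula, 180 mm long, lying, bystander
- cup: loose white cup, 66 mm wide, 60 mm high, bystander
- cell: loose metal sample cell, 40 x 50 x 70 mm, standing in the green tray, bystander

How it is judged:
On the way, in this order (a step that is already met when the one before it is completed fails the run):
1. the white key is pressed down alone, the arm still home (value of joint key_white above 0.004 m and value of joint each of key_blue, key_yellow below 0.002 m and value of joint slide below 0.006 m), for 0.05 s.
2. then the blue key alone, the arm still home (value of joint key_blue above 0.004 m and value of joint each of key_white, key_yellow below 0.002 m and value of joint slide below 0.006 m), for 0.05 s.
3. then the yellow key alone, the arm still home (value of joint key_yellow above 0.004 m and value of joint each of key_white, key_blue below 0.002 m and value of joint slide below 0.006 m), for 0.05 s.
4. then the lock button is squeezed in with the arm at home and the keys up (value of joint lock above 0.0045 m and contact force between the fingers and gauge above 3 N and value of joint slide below 0.012 m and value of joint key_yellow below 0.002 m), for 0.02 s.
At the end, for the whole second after the job is handed in: The fingers still hold the arm's grip (over 3 N) with the lock button in (over 4.5 mm), the arm is still, its pointer within 4 mm of the rider's line, and the three keys are up again (y of pointer in the frame of rider between -0.004 and 0.004 m and value of joint lock above 0.0045 m and contact force between the fingers and gauge above 3 N and velocity of joint slide between -0.01 and 0.01 m/s and value of joint each of key_white, key_blue, key_yellow below 0.002 m); the arm keeps its last pose, push and grip.
It fails at once if the red stop key is pressed (value of joint key_red above 0.002 m).
It fails at once if another thing on the bench is disturbed (moved over 20 mm) (distance of any of jar_a, jar_b, mouse, spatula, cup, cell from where it was at the start of the episode above 0.02 m).
It also fails if it takes over 51 s, if anything falls off the work surface, if the arm or the gripper's body presses on something with over 40 N, if the wrist force passes 120 N, or if a joint passes its speed limit or range.

### The arm

A 6-joint arm with a two-finger parallel gripper is mounted at the origin on the work surface. World frame = base frame: x ahead of the robot, y to its left, z up, the work surface at z = 0. Lengths are in m, angles in rad, forces in N, time in s.
With the tool pointing down it reaches from about 0.4 to 0.825 m from the base axis. Payload 7 kg.
Tool frame: the origin (TCP) lies on the centre line of the jaws, within the pads' length; the fingertips stand 22 mm ahead of it and the grasp point (between the pads) lies 3 mm ahead of it (arm.tcp_to_tips is the distance from the TCP to the fingertips, in m); z points along the fingers, y is the line along which they close (so a half turn about z gives the same grasp; the last joint's range is limited). The gripper opens to 88 mm and grips with 3 to 60 N. Pads are 19 mm wide; open, the fingers measure 130 mm over their backs; the gripper's body (78 mm by 193 mm) begins 47 mm behind the grasp point.
Start: joints at [0.288, 0.359, 0.012, 0, -1.224, -0.288], TCP at [0.675, -0, 0.249] pointing down, gripper open.
Joint ranges: [-3.07, 3.07], [-1.43, 2.12], [-1.02, 1.25], [-3.03, 1.67], [-3.05, -0], [-3.03, 3.03]. Speed limits (rad/s): [2.39, 2.39, 3.01, 3.14, 3.14, 3.14].

### API

Orientations are given as [roll, pitch, yaw] about the fixed x, y, z axes, in that order (R = Rz(yaw) Ry(pitch) Rx(roll)).
In Python, from station import arm gives the robot as it stands.
- The arm moves only by the tool jog_arm, never from a script. Its argument "targets" is a list of rows, each an object of numbers: "dx", "dy", "dz": the shift along the tool's x, y, z in mm; "rx", "ry", "rz": the turn, a rotation vector about the tool's x, y, z in rad; "gripper": the closure, from 0 (fully open) to 1 (shut). In form: [{"dx": .., "dy": .., "dz": .., "rx": .., "ry": .., "rz": .., "gripper": ..}, ...]. A call has exactly 8 rows; each row is the pose to reach, as a shift and turn from the pose commanded when the call began, along the tool's axes at that moment; what a row does not reach only later rows make up. A row lasts 1/12 s, in which the tool goes at most 41.7 mm and 7.16 degrees, less where a joint would pass 70% of its speed; a pose out of reach is approached as far as the arm can. A call with a gripper value outside its range is refused whole. The fingers move at their own pace and stop on an object; "force" is the grip in N (left out, the last holds). Time passes only in rows, so rows that repeat a pose let the fingers close, or fill a call up. It gives the time, the measured TCP pose, the force, the opening and the grip force at its end, in the units of the state.
- arm.get_state(): the state, without advancing time (a new reading comes with each control period).
- arm.grab_frame(name): name is "scene" or "side" or "wrist"; returns a dict with "frame" (480x640x3 uint8, red, green, blue), "z_map" (480x640 float32, m along the optical axis (not along the pixel's ray), 0 where there is no reading), "fx", "fy", "cx", "cy" (pixels), "view" (4x4, takes a point from world to camera coordinates). Camera axes: x right, y down, z forward; pixel columns grow to the right and rows downward; lengths in m; the calibration is good to about 2 mm. A picture is of the moment at which its call begins.
- arm.job_done(): hands the job in; it is judged then, once.
The state is a dict: "t": time; "q": joint angles; "qd": joint speeds; "joint_efforts": joint torques, N m; "eef_pos": TCP position; "ee_rot": TCP orientation; "force": force on the tool from outside, world axes, zero at the start; "moment": the same for the moment, N m; "width": finger opening in m; "gripper_force": force on a finger pad.
Only numpy, scipy, OpenCV 4.12 (cv2) and the standard library are available. Lean on these libraries where they do the work, as an engineer would, in place of code of your own. Each camera call takes 0.05 s, during which the arm holds its last target. There are 200 camera calls.

## Working session

There is one attempt and no reset: what is moved stays moved. The work goes in short steps, Python scripts to look and compute and a tool call to move; the robot and the scene stay as the last step left them, time stands still between calls to the robot, and variables do not carry over. Pictures are saved under pics/ and viewed, at most 10 in all, crops included, and the job is handed in when it is done.

Besides the shell and the picture viewer there is one more tool, called in YAML: its name, and indented under it one key for each argument. jog_arm: Moves the arm, as the interface text tells. Its arguments: {"type":"object","properties":{"targets":{"type":"array","items":{"type":"object","properties":{"dx":{"type":"number"},"dy":{"type":"number"},"dz":{"type":"number"},"rx":{"type":"number"},"ry":{"type":"number"},"rz":{"type":"number"},"gripper":{"type":"number"}}}},"force":{"type":"number"}},"required":["targets"]}

```bash
mkdir -p pics; cat > h.py <<'E'
import numpy as np, cv2
from station import arm
def grab(n,png=None):
    f=arm.grab_frame(n)
    if png: cv2.imwrite(png,f["frame"][:,:,::-1])
    return f
def cloud(f):
    z=f["z_map"].astype(float); v,u=np.mgrid[:480,:640]
    p=np.stack([(u-f["cx"])/f["fx"]*z,(v-f["cy"])/f["fy"]*z,z,np.ones_like(z)],-1)
    w=p@np.linalg.inv(f["view"]).T
    w=w[...,:3]; w[z==0]=np.nan
    return w
E
python3 - <<'E'
from h import *
for n in("scene","side"):
    f=grab(n,f"pics/{n}0.png"); np.savez(f"{n}0.npz",**f)
s=arm.get_state();print(s["t"],s["eef_pos"],s["ee_rot"],s["force"],s["width"],arm.tcp_to_tips)
E
```

```text
0.1 [ 6.74623549e-01 -5.08135818e-06  2.47742091e-01] [ 3.14018846e+00 -1.34232556e-04 -1.57085696e+00] [-0.54746845 -0.11791658  0.45572101] 0.08778673634469998 0.022
```

View pics/scene0.png

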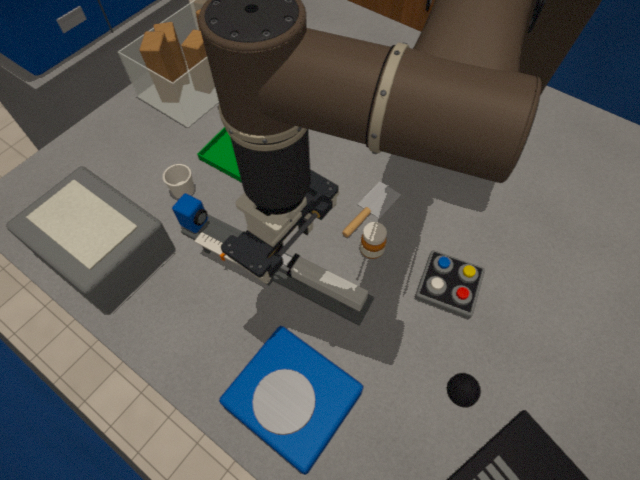

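View pics/side0.png

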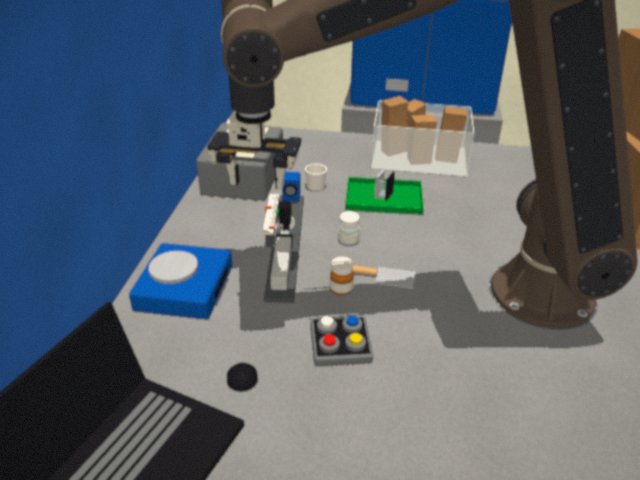

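The keypad shows in both views. In the scene view, blue is at (444,263), yellow (469,271), white (437,285) and red (462,294). The gauge runs from the blue head at (190,213) to the sleeve end at (365,297), with the orange rider near (221,253). In the side view, the black grip is at about (285,213).

```bash
python3 - <<'E'
from h import *
for n,seeds in(("scene",dict(blue=(444,263),yellow=(469,271),white=(437,285),red=(462,294))),("side",dict(blue=(352,322),yellow=(356,341),white=(327,324),red=(330,342)))):
    f=dict(np.load(n+"0.npz")); w=cloud(f)
    for k,(u,v) in seeds.items():
        a=w[v-14:v+15,u-14:u+15].reshape(-1,3); c=np.nanmedian(w[v-2:v+3,u-2:u+3].reshape(-1,3),0)
        m=(a[:,2]>.038)&(np.hypot(*(a[:,:2]-c[:2]).T)<.02)
        print(n,k,c.round(4),a[m].mean(0).round(4),m.sum())
    hsv=cv2.cvtColor(f["frame"],cv2.COLOR_RGB2HSV)
    g=(w[...,0]>.45)&(w[...,0]<1)&(w[...,1]>-.25)&(w[...,1]<.35)
    for nm,lo,hi in(("orange",(7,150,90),(20,255,255)),("red",(0,160,80),(4,255,255)),("green",(45,100,40),(85,255,255)),("bluehead",(105,150,50),(125,255,255))):
        m=(cv2.inRange(hsv,lo,hi)>0)&g&(w[...,2]>.03)&(w[...,2]<.14)
        nl,l,st,ct=cv2.connectedComponentsWithStats(m.astype(np.uint8))
        for i in range(1,nl):
            if st[i,4]>=4: print(n,nm,st[i,4],ct[i].round(),np.nanmedian(w[l==i],0).round(4))
    # sleeve top
    m=g&(abs(w[...,2]-.066)<.004)&(hsv[...,1]<60)&(abs(w[...,1])<.3)&(w[...,0]>.55)
    nl,l,st,ct=cv2.connectedComponentsWithStats(m.astype(np.uint8))
    for i in range(1,nl):
        if st[i,4]>60:
            r=cv2.minAreaRect(w[l==i][:,:2].astype(np.float32)); print(n,"sleeve",st[i,4],ct[i].round(),r)
E
```

```text
scene blue [0.4298 0.2123 0.0464] [0.4282 0.2114 0.0448] 142
scene yellow [0.4152 0.2634 0.047 ] [0.4157 0.2632 0.0447] 157
scene white [0.4823 0.2254 0.0462] [0.4813 0.2241 0.0443] 160
scene red [0.4709 0.2761 0.0468] [0.4686 0.2755 0.0444] 163
scene orange 122 [373. 245.] [0.4867 0.0721 0.0492]
scene orange 25 [222. 256.] [ 0.6999 -0.1687  0.0609]
scene red 119 [462. 293.] [0.468  0.2752 0.0462]
scene bluehead 29 [274. 334.] [0.7634 0.0237 0.0539]
scene bluehead 15 [284. 328.] [0.7433 0.0322 0.0545]
scene bluehead 23 [302. 341.] [0.7422 0.0777 0.0539]
scene bluehead 10 [262. 347.] [0.7977 0.0227 0.0525]
scene bluehead 4 [256. 354.] [0.8149 0.0229 0.0542]
scene bluehead 11 [324. 357.] [0.7423 0.1287 0.0542]
scene bluehead 12 [248. 363.] [0.8353 0.0227 0.0539]
scene bluehead 10 [339. 368.] [0.7424 0.1646 0.0543]
scene bluehead 4 [276. 369.] [0.8126 0.0722 0.0549]
scene bluehead 4 [284. 368.] [0.8038 0.0818 0.0573]
scene bluehead 4 [242. 372.] [0.854  0.0223 0.0525]
scene bluehead 4 [266. 374.] [0.8305 0.0628 0.0549]
scene bluehead 5 [237. 377.] [0.8665 0.0227 0.0544]
scene bluehead 5
[... 1481 characters left out ...]
ow [0.4127 0.2733 0.044 ] [0.4138 0.2672 0.0439] 114
side white [0.4775 0.2321 0.0436] [0.4795 0.2273 0.0439] 104
side red [0.4642 0.2842 0.0442] [0.4669 0.279  0.044 ] 113
side orange 7 [267. 207.] [ 0.6974 -0.1671  0.0611]
side orange 128 [340. 278.] [0.4701 0.0814 0.0474]
side red 99 [329. 340.] [0.467  0.2781 0.0449]
side green 18 [278. 212.] [ 0.6457 -0.0724  0.1117]
side bluehead 3374 [185. 281.] [0.7986 0.1752 0.0537]
side sleeve 665 [281. 257.] ((0.6149643063545227, 0.038113899528980255), (0.04202087223529816, 0.18641038239002228), 9.818893432617188)
side sleeve 1110 [173. 266.] ((0.8502569794654846, 0.12255477160215378), (0.11045533418655396, 0.10909963399171829), 88.33930969238281)
```

jog_arm:
  targets:
    - {"dx": -28, "dy": 24, "dz": 16, "rz": -0.05, "gripper": 1}
    - {"dx": -56, "dy": 48, "dz": 32, "rz": -0.1, "gripper": 1}
    - {"dx": -84, "dy": 72, "dz": 48, "rz": -0.15, "gripper": 1}
    - {"dx": -112, "dy": 97, "dz": 64, "rz": -0.15, "gripper": 1}
    - {"dx": -140, "dy": 121, "dz": 80, "rz": -0.15, "gripper": 1}
    - {"dx": -168, "dy": 145, "dz": 96, "rz": -0.15, "gripper": 1}
    - {"dx": -197, "dy": 170, "dz": 112, "rz": -0.15, "gripper": 1}
    - {"dx": -225, "dy": 194, "dz": 128, "rz": -0.15, "gripper": 1}
  force: 30

```text
invalid input at $.targets[0]: expected keys dx, dy, dz, rx, ry, rz, gripper
```

```bash
cat >> h.py <<'E'
from scipy.spatial.transform import Rotation as R
def to(p):
    s=arm.get_state(); r=R.from_euler("xyz",s["ee_rot"])
    return (r.inv().apply(np.array(p)-s["eef_pos"])*1000).round(1)
E
python3 - <<'E'
from h import *
f=grab("wrist","pics/w1.png");np.savez("w1.npz",**f)
g=grab("scene","pics/s1.png");np.savez("s1.npz",**g)
s=arm.get_state();print(s["t"],s["eef_pos"],s["ee_rot"],s["force"],s["width"])
h=f["view"];print(np.linalg.inv(h)[:3,3])
E
```

```text
0.2 [ 6.74731391e-01 -3.73770500e-05  2.47968433e-01] [ 3.14056144e+00 -1.38340859e-04 -1.57083452e+00] [-0.19510185  0.37496265 -0.24622305] 0.08761652327732608
[ 0.6750982  -0.07597108  0.38296741]
```

View pics/w1.png

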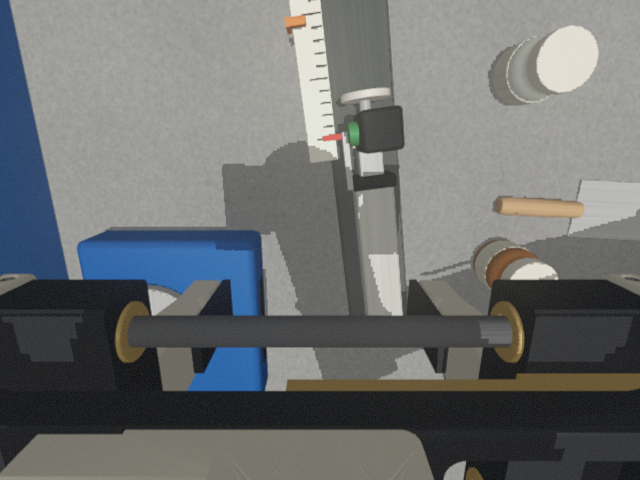

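View pics/s1.png

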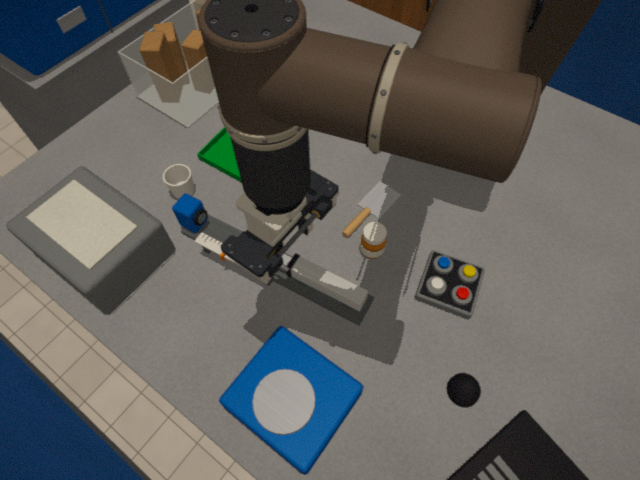

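The move was refused because every row needs all seven keys, so nothing moved. From the start pose the wrist view shows the grip at (381,129), the red pointer at (330,138), the lock at (354,133) and the orange rider at (296,21). That makes it a good measuring view.

```bash
python3 - <<'E'
from h import *
f=dict(np.load("w1.npz")); w=cloud(f); hsv=cv2.cvtColor(f["frame"],cv2.COLOR_RGB2HSV)
v,u=np.mgrid[:480,:640]; reg=(v<200)&(u>270)&(u<420)
def c(nm,m):
    nl,l,st,ct=cv2.connectedComponentsWithStats((m&reg).astype(np.uint8)); i=1+st[1:,4].argmax()
    a=w[l==i]; print(nm,st[i,4],ct[i].round(1),np.nanmean(a,0).round(4),np.nanmin(a,0).round(4),np.nanmax(a,0).round(4)); return a
c("rider",cv2.inRange(hsv,(7,150,90),(20,255,255))>0)
p=c("pointer",cv2.inRange(hsv,(0,160,80),(4,255,255))>0)
c("lock",cv2.inRange(hsv,(45,100,40),(85,255,255))>0)
a=c("griptop",abs(w[...,2]-.130)<.004); print(cv2.minAreaRect(a[:,:2].astype(np.float32)))
s=c("scale",(abs(w[...,2]-.056)<.003)&(hsv[...,1]<50)&(hsv[...,2]>150)&(u<345)); print(cv2.minAreaRect(s[:,:2].astype(np.float32)))
print("ptr tip",p[np.argsort(p[:,0])[-5:]].mean(0))
E
```

```text
Traceback (most recent call last):
ValueError: attempt to get argmax of an empty sequence
```

jog_arm:
  targets:
    - {"dx": -28, "dy": 24, "dz": 16, "rx": 0, "ry": 0, "rz": -0.05, "gripper": 1}
    - {"dx": -56, "dy": 48, "dz": 32, "rx": 0, "ry": 0, "rz": -0.1, "gripper": 1}
    - {"dx": -84, "dy": 72, "dz": 48, "rx": 0, "ry": 0, "rz": -0.15, "gripper": 1}
    - {"dx": -112, "dy": 97, "dz": 64, "rx": 0, "ry": 0, "rz": -0.15, "gripper": 1}
    - {"dx": -140, "dy": 121, "dz": 80, "rx": 0, "ry": 0, "rz": -0.15, "gripper": 1}
    - {"dx": -168, "dy": 145, "dz": 96, "rx": 0, "ry": 0, "rz": -0.15, "gripper": 1}
    - {"dx": -197, "dy": 170, "dz": 112, "rx": 0, "ry": 0, "rz": -0.15, "gripper": 1}
    - {"dx": -225, "dy": 194, "dz": 128, "rx": 0, "ry": 0, "rz": -0.15, "gripper": 1}
  force: 30

```text
t: 0.87
eef_pos: [0.4796, 0.226, 0.1201]
ee_rot: [-3.141, 0.0, -1.421]
force: [1.1, 0.4, -0.6]
width: 0.0399
gripper_force: 0.0
```

```bash
python3 - <<'E'
from h import *
f=dict(np.load("w1.npz")); w=cloud(f); hsv=cv2.cvtColor(f["frame"],cv2.COLOR_RGB2HSV)
v,u=np.mgrid[:480,:640]; reg=(v<200)&(u>270)&(u<420)
for q in((21,296),(138,330),(133,354),(129,381)): print(q,hsv[q],w[q].round(4),f["z_map"][q])
def c(nm,m):
    nl,l,st,ct=cv2.connectedComponentsWithStats((m&reg).astype(np.uint8))
    if nl<2: print(nm,"none"); return
    i=1+st[1:,4].argmax()
    a=w[l==i]; print(nm,st[i,4],ct[i].round(1),np.nanmean(a,0).round(4),np.nanmin(a,0).round(4),np.nanmax(a,0).round(4)); return a
c("rider",cv2.inRange(hsv,(5,150,90),(22,255,255))>0)
p=c("pointer",(cv2.inRange(hsv,(0,140,60),(5,255,255))|cv2.inRange(hsv,(174,140,60),(180,255,255)))>0)
c("lock",cv2.inRange(hsv,(45,100,40),(90,255,255))>0)
a=c("griptop",abs(w[...,2]-.130)<.006)
if a is not None: print(cv2.minAreaRect(a[:,:2].astype(np.float32)))
s=c("scale",(abs(w[...,2]-.056)<.004)&(hsv[...,1]<50)&(hsv[...,2]>150)&(u<345))
if s is not None: print(cv2.minAreaRect(s[:,:2].astype(np.float32)))
f=grab("wrist","pics/w2.png");np.savez("w2.npz",**f); w=cloud(f)
hsv=cv2.cvtColor(f["frame"],cv2.COLOR_RGB2HSV)
for nm,lo,hi in(("blue",(100,150,60),(125,255,255)),("yellow",(22,150,80),(35,255,255)),("red",(0,160,80),(5,255,255)),("white",(0,0,170),(180,50,255))):
    m=(cv2.inRange(hsv,lo,hi)>0)&(abs(w[...,2]-.043)<.006)
    nl,l,st,ct=cv2.connectedComponentsWithStats(m.astype(np.uint8))
    for i in range(1,nl):
        if st[i,4]>60: print(nm,st[i,:],ct[i].round(),np.nanmean(w[l==i],0).round(4))
E
```

```text
(21, 296) [ 14 134 222] [ 0.6928 -0.17    0.0638] 0.2805939
(138, 330) [  3 140 216] [ 0.6644 -0.079   0.0604] 0.309154
(133, 354) [ 64  90 173] [ 0.6482 -0.0821  0.1128] 0.25800973
(129, 381) [24 16 78] [ 0.631  -0.0844  0.1286] 0.24223718
rider none
pointer 13 [326.5 137.8] [ 0.6676 -0.0792  0.0613] [ 0.6635 -0.0799  0.0604] [ 0.6706 -0.0782  0.0624]
lock 8 [355.8 139.2] [ 0.6467 -0.0776  0.1121] [ 0.6448 -0.0792  0.1106] [ 0.6481 -0.0764  0.1127]
griptop 1875 [382.  129.5] [ 0.6303 -0.084   0.1289] [ 0.6137 -0.0997  0.1241] [ 0.6462 -0.068   0.1314]
((0.6297492384910583, -0.08387638628482819), (0.030263744294643402, 0.0299922414124012), 7.551659107208252)
scale 4408 [313.9  79.8] [ 0.6785 -0.1264  0.0551] [ 0.6576 -0.1882  0.0523] [ 0.699  -0.0586  0.0582]
((0.6781482696533203, -0.12438870966434479), (0.025999270379543304, 0.13123643398284912), 7.3899054527282715)
blue [ 384  231   40   38 1105] [404. 250.] [0.4276 0.2085 0.045 ]
white [303 241  37  34 978] [321. 257.] [0.4789 0.2214 0.0452]
```

View pics/w2.png

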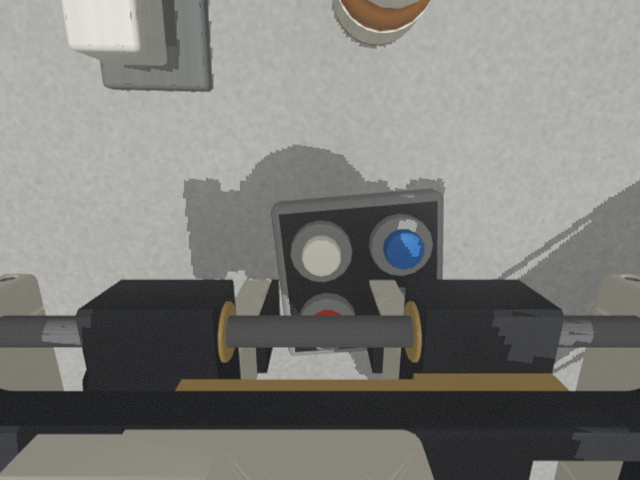

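The wrist view shows white at (321,257), blue at (404,250) and red mostly hidden at (328,316). Positions agree across the three cameras to within 3 mm, and the 54 mm spacing checks out. I'll finish closing the fingers above white first, then press.

jog_arm:
  targets:
    - {"dx": 2, "dy": 0, "dz": 20, "rx": 0, "ry": 0, "rz": 0, "gripper": 1}
    - {"dx": 2, "dy": 0, "dz": 40, "rx": 0, "ry": 0, "rz": 0, "gripper": 1}
    - {"dx": 2, "dy": 0, "dz": 48, "rx": 0, "ry": 0, "rz": 0, "gripper": 1}
    - {"dx": 2, "dy": 0, "dz": 48, "rx": 0, "ry": 0, "rz": 0, "gripper": 1}
    - {"dx": 2, "dy": 0, "dz": 48, "rx": 0, "ry": 0, "rz": 0, "gripper": 1}
    - {"dx": 2, "dy": 0, "dz": 48, "rx": 0, "ry": 0, "rz": 0, "gripper": 1}
    - {"dx": 2, "dy": 0, "dz": 48, "rx": 0, "ry": 0, "rz": 0, "gripper": 1}
    - {"dx": 2, "dy": 0, "dz": 48, "rx": 0, "ry": 0, "rz": 0, "gripper": 1}

```text
t: 1.58
eef_pos: [0.4818, 0.2232, 0.0735]
ee_rot: [-3.14, 0.001, -1.421]
force: [0.1, 0.5, -0.2]
width: 0.0007
gripper_force: 0.0
```

jog_arm:
  targets:
    - {"dx": 0, "dy": 0, "dz": 5, "rx": 0, "ry": 0, "rz": 0, "gripper": 1}
    - {"dx": 0, "dy": 0, "dz": 9, "rx": 0, "ry": 0, "rz": 0, "gripper": 1}
    - {"dx": 0, "dy": 0, "dz": 12, "rx": 0, "ry": 0, "rz": 0, "gripper": 1}
    - {"dx": 0, "dy": 0, "dz": 14, "rx": 0, "ry": 0, "rz": 0, "gripper": 1}
    - {"dx": 0, "dy": 0, "dz": 15, "rx": 0, "ry": 0, "rz": 0, "gripper": 1}
    - {"dx": 0, "dy": 0, "dz": 15, "rx": 0, "ry": 0, "rz": 0, "gripper": 1}
    - {"dx": 0, "dy": 0, "dz": 15, "rx": 0, "ry": 0, "rz": 0, "gripper": 1}
    - {"dx": 0, "dy": 0, "dz": 15, "rx": 0, "ry": 0, "rz": 0, "gripper": 1}

```text
t: 2.25
eef_pos: [0.4823, 0.2236, 0.0615]
ee_rot: [-3.138, 0.001, -1.419]
force: [-13.1, -2.9, 43.8]
width: 0.0004
gripper_force: 22.2
```

44 N with the tips still at 39.5 mm is more than the key spring gives, so I'll look before pressing further.

```bash
python3 - <<'E'
from h import *
s=arm.get_state();print(s["eef_pos"],s["force"],s["moment"],s["width"])
f=grab("side");np.savez("sd3.npz",**f)
cv2.imwrite("pics/sd3.png",cv2.resize(f["frame"][230:390,240:450,::-1],None,fx=3.8,fy=3.7,interpolation=cv2.INTER_CUBIC))
E
```

```text
[0.48227908 0.22360704 0.06151515] [-13.0669948   -2.90503374  43.8336373 ] [-1.41834803  4.87907056  0.03185733] 0.0003815852436542482
```

View pics/sd3.png

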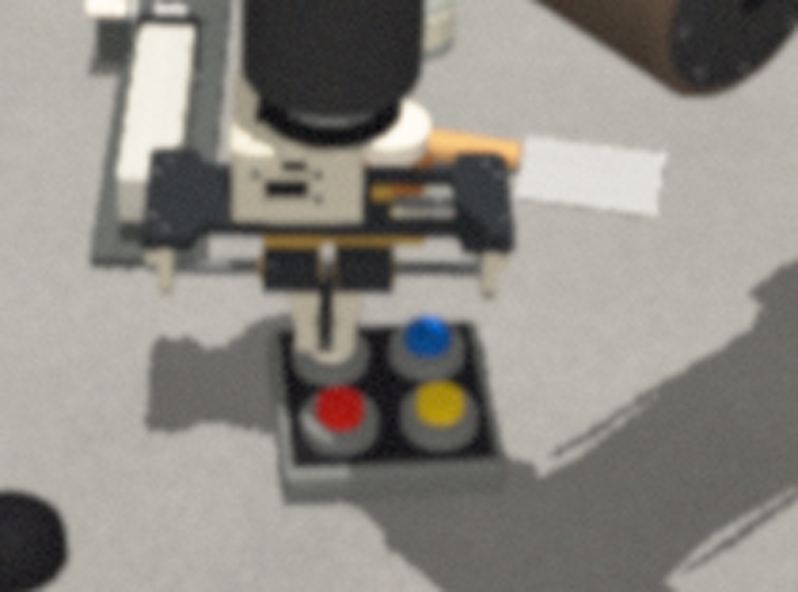

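```bash
python3 - <<'E'
from h import *
f=dict(np.load("w2.npz")); w=cloud(f)
c=np.array([.4276,.2085]); r=np.hypot(w[...,0]-c[0],w[...,1]-c[1])
for a in range(0,34,3):
    m=(r>a/1e3)&(r<(a+3)/1e3); z=w[m][:,2]; print(a,m.sum(),np.nanpercentile(z,[10,50,90]).round(4))
m=(abs(w[...,0]-.48)<.1)&(w[...,1]<.15)&(w[...,1]>.12); print("bench",np.nanmedian(w[m][:,2]))
E
```

```text
0 67 [0.0445 0.0454 0.0462]
3 201 [0.0446 0.0454 0.0463]
6 338 [0.0446 0.0454 0.0462]
9 944 [0.0378 0.0453 0.2058]
12 2210 [0.0357 0.1977 0.2063]
15 4695 [0.036  0.1986 0.2061]
18 5702 [0.0347 0.1968 0.2058]
21 4531 [0.0248 0.1874 0.2058]
24 5672 [0.0245 0.1866 0.2054]
27 6802 [0.0242 0.1808 0.2049]
30 7924 [0.0239 0.1813 0.2052]
33 6276 [0.0238 0.1828 0.2055]
bench -0.000795707310137006
```

The key stands flat at 45.4 mm over a 36 mm collar, so tips at 39.5 mm means white is fully down on its stop. For the other keys I'll press a little less.

jog_arm:
  targets:
    - {"dx": 0, "dy": 0, "dz": -12, "rx": 0, "ry": 0, "rz": 0, "gripper": 1}
    - {"dx": 0, "dy": 0, "dz": -22, "rx": 0, "ry": 0, "rz": 0, "gripper": 1}
    - {"dx": 0, "dy": 0, "dz": -22, "rx": 0, "ry": 0, "rz": 0, "gripper": 1}
    - {"dx": 2, "dy": 28, "dz": -22, "rx": 0, "ry": 0, "rz": 0, "gripper": 1}
    - {"dx": 4, "dy": 56, "dz": -22, "rx": 0, "ry": 0, "rz": 0, "gripper": 1}
    - {"dx": 4, "dy": 56, "dz": -17, "rx": 0, "ry": 0, "rz": 0, "gripper": 1}
    - {"dx": 4, "dy": 56, "dz": -17, "rx": 0, "ry": 0, "rz": 0, "gripper": 1}
    - {"dx": 4, "dy": 56, "dz": -17, "rx": 0, "ry": 0, "rz": 0, "gripper": 1}

```text
t: 2.97
eef_pos: [0.4265, 0.2107, 0.0742]
ee_rot: [3.141, -0.001, -1.42]
force: [0.2, 0.3, -0.4]
width: 0.0007
gripper_force: 0.0
```

jog_arm:
  targets:
    - {"dx": 0, "dy": 0, "dz": 6, "rx": 0, "ry": 0, "rz": 0, "gripper": 1}
    - {"dx": 0, "dy": 0, "dz": 9, "rx": 0, "ry": 0, "rz": 0, "gripper": 1}
    - {"dx": 0, "dy": 0, "dz": 12, "rx": 0, "ry": 0, "rz": 0, "gripper": 1}
    - {"dx": 0, "dy": 0, "dz": 14, "rx": 0, "ry": 0, "rz": 0, "gripper": 1}
    - {"dx": 0, "dy": 0, "dz": 15, "rx": 0, "ry": 0, "rz": 0, "gripper": 1}
    - {"dx": 0, "dy": 0, "dz": 15, "rx": 0, "ry": 0, "rz": 0, "gripper": 1}
    - {"dx": 0, "dy": 0, "dz": 15, "rx": 0, "ry": 0, "rz": 0, "gripper": 1}
    - {"dx": 0, "dy": 0, "dz": 15, "rx": 0, "ry": 0, "rz": 0, "gripper": 1}

```text
t: 3.63
eef_pos: [0.4276, 0.2114, 0.0617]
ee_rot: [-3.139, 0.001, -1.42]
force: [-8.8, -1.2, 32.5]
width: 0.0006
gripper_force: 16.4
```

jog_arm:
  targets:
    - {"dx": 0, "dy": 0, "dz": -12, "rx": 0, "ry": 0, "rz": 0, "gripper": 1}
    - {"dx": 0, "dy": 0, "dz": -22, "rx": 0, "ry": 0, "rz": 0, "gripper": 1}
    - {"dx": 0, "dy": 0, "dz": -22, "rx": 0, "ry": 0, "rz": 0, "gripper": 1}
    - {"dx": -28, "dy": 2, "dz": -22, "rx": 0, "ry": 0, "rz": 0, "gripper": 1}
    - {"dx": -55, "dy": 4, "dz": -22, "rx": 0, "ry": 0, "rz": 0, "gripper": 1}
    - {"dx": -55, "dy": 4, "dz": -17, "rx": 0, "ry": 0, "rz": 0, "gripper": 1}
    - {"dx": -55, "dy": 4, "dz": -17, "rx": 0, "ry": 0, "rz": 0, "gripper": 1}
    - {"dx": -55, "dy": 4, "dz": -17, "rx": 0, "ry": 0, "rz": 0, "gripper": 1}

```text
t: 4.3
eef_pos: [0.4137, 0.2637, 0.0754]
ee_rot: [3.14, -0.002, -1.421]
force: [-0.4, 0.2, 0.1]
width: -0.0
gripper_force: 0.0
```

jog_arm:
  targets:
    - {"dx": 0, "dy": 0, "dz": 6, "rx": 0, "ry": 0, "rz": 0, "gripper": 1}
    - {"dx": 0, "dy": 0, "dz": 9, "rx": 0, "ry": 0, "rz": 0, "gripper": 1}
    - {"dx": 0, "dy": 0, "dz": 12, "rx": 0, "ry": 0, "rz": 0, "gripper": 1}
    - {"dx": 0, "dy": 0, "dz": 14, "rx": 0, "ry": 0, "rz": 0, "gripper": 1}
    - {"dx": 0, "dy": 0, "dz": 15, "rx": 0, "ry": 0, "rz": 0, "gripper": 1}
    - {"dx": 0, "dy": 0, "dz": 15, "rx": 0, "ry": 0, "rz": 0, "gripper": 1}
    - {"dx": 0, "dy": 0, "dz": 15, "rx": 0, "ry": 0, "rz": 0, "gripper": 1}
    - {"dx": 0, "dy": 0, "dz": 15, "rx": 0, "ry": 0, "rz": 0, "gripper": 1}

```text
t: 4.97
eef_pos: [0.4144, 0.2639, 0.0622]
ee_rot: [3.142, -0.001, -1.421]
force: [-3.5, -2.0, 11.0]
width: 0.0003
gripper_force: 5.7
```

jog_arm:
  targets:
    - {"dx": 0, "dy": 0, "dz": 1, "rx": 0, "ry": 0, "rz": 0, "gripper": 1}
    - {"dx": 0, "dy": 0, "dz": 1, "rx": 0, "ry": 0, "rz": 0, "gripper": 1}
    - {"dx": 0, "dy": 0, "dz": -30, "rx": 0, "ry": 0, "rz": 0, "gripper": 1}
    - {"dx": 0, "dy": 0, "dz": -65, "rx": 0, "ry": 0, "rz": 0, "gripper": 0.5}
    - {"dx": 15, "dy": -8, "dz": -95, "rx": 0, "ry": 0, "rz": 0, "gripper": 0}
    - {"dx": 40, "dy": -22, "dz": -120, "rx": 0, "ry": 0, "rz": 0, "gripper": 0}
    - {"dx": 70, "dy": -38, "dz": -140, "rx": 0, "ry": 0, "rz": 0, "gripper": 0}
    - {"dx": 100, "dy": -55, "dz": -160, "rx": 0, "ry": 0, "rz": 0, "gripper": 0}

```text
t: 5.63
eef_pos: [0.484, 0.1729, 0.2232]
ee_rot: [-3.14, 0.001, -1.419]
force: [0.3, 1.9, 0.8]
width: 0.0282
gripper_force: 0.0
```

jog_arm:
  targets:
    - {"dx": 30, "dy": -17, "dz": 0, "rx": 0, "ry": 0, "rz": 0.019, "gripper": 0}
    - {"dx": 60, "dy": -33, "dz": 0, "rx": 0, "ry": 0, "rz": 0.019, "gripper": 0}
    - {"dx": 90, "dy": -50, "dz": 0, "rx": 0, "ry": 0, "rz": 0.019, "gripper": 0}
    - {"dx": 120, "dy": -66, "dz": 0, "rx": 0, "ry": 0, "rz": 0.019, "gripper": 0}
    - {"dx": 150, "dy": -83, "dz": 0, "rx": 0, "ry": 0, "rz": 0.019, "gripper": 0}
    - {"dx": 180, "dy": -99, "dz": 0, "rx": 0, "ry": 0, "rz": 0.019, "gripper": 0}
    - {"dx": 200, "dy": -110, "dz": 0, "rx": 0, "ry": 0, "rz": 0.019, "gripper": 0}
    - {"dx": 213, "dy": -117, "dz": 0, "rx": 0, "ry": 0, "rz": 0.019, "gripper": 0}

```text
t: 6.3
eef_pos: [0.6321, -0.0218, 0.2207]
ee_rot: [3.141, -0.0, -1.442]
force: [0.5, 1.2, -0.0]
width: 0.0817
gripper_force: 0.0
```

```bash
cat > m.py <<'E'
from h import *
def meas(f,grip=True):
    w=cloud(f); hsv=cv2.cvtColor(f["frame"],cv2.COLOR_RGB2HSV); o={}
    g=(w[...,0]>.55)&(w[...,0]<.76)&(w[...,1]<.0)&(w[...,1]>-.26)
    for nm,lo,hi,z0,z1 in(("rider",(5,90,80),(24,255,255),.057,.072),("ptr",(0,90,60),(5,255,255),.055,.066),("lock",(45,60,40),(90,255,255),.085,.125),("grip",(0,0,0),(180,255,130),.124,.136)):
        m=(cv2.inRange(hsv,lo,hi)>0)&g&(w[...,2]>z0)&(w[...,2]<z1)
        nl,l,st,ct=cv2.connectedComponentsWithStats(m.astype(np.uint8))
        if nl<2: print(nm,"none"); continue
        i=1+st[1:,4].argmax(); a=w[l==i]; r=cv2.minAreaRect(a[:,:2].astype(np.float32))
        o[nm]=a; print(nm,st[i],a.mean(0).round(4),"rect",np.round(r[0],4),np.round(r[1],4),round(r[2],2))
    return o
E
python3 - <<'E'
from m import *
f=grab("wrist","pics/w4.png");np.savez("w4.npz",**f)
s=arm.get_state();print(s["t"],s["eef_pos"],s["ee_rot"],s["width"]); meas(f)
E
```

```text
6.35 [ 0.63279674 -0.02269771  0.22049753] [ 3.14049159e+00 -7.83370737e-04 -1.44237194e+00] 0.08441489363495061
rider [251  26  24  13 257] [ 0.6938 -0.1701  0.0627] rect [ 0.6938 -0.1706] [0.0174 0.0076] 6.79
ptr [281 157  20   6 116] [ 0.6632 -0.0799  0.0611] rect [ 0.6631 -0.0799] [0.0158 0.0042] 7.64
lock [302 150  10  25 240] [ 0.6483 -0.0824  0.1114] rect [ 0.6484 -0.0823] [0.0064 0.0164] 7.14
grip [ 312  141   47   48 2172] [ 0.6299 -0.0844  0.1289] rect [ 0.6296 -0.0839] [0.0297 0.03  ] 7.37
```

View pics/w4.png

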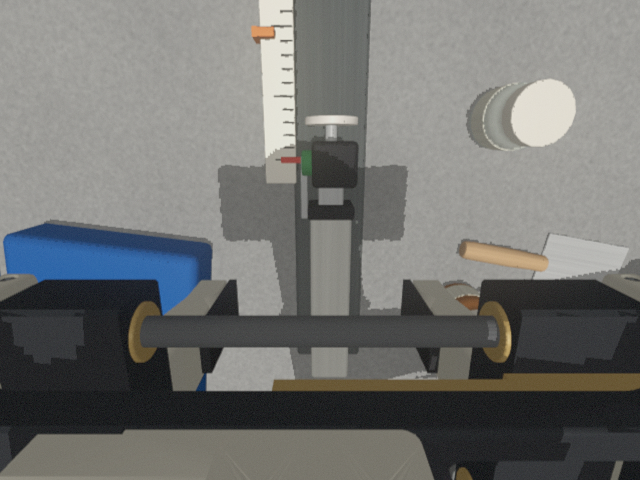

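The wrist view shows the grip at (335,165), the pointer at (290,160), the lock at (307,162) and the rider at (263,32). Pointer and grip line up in gauge y, and the draw works out to about 94 mm. Now I'll move over the grip and descend.

jog_arm:
  targets:
    - {"dx": 30, "dy": 6, "dz": 0, "rx": 0, "ry": 0, "rz": 0, "gripper": 0}
    - {"dx": 59, "dy": 11, "dz": 0, "rx": 0, "ry": 0, "rz": 0, "gripper": 0}
    - {"dx": 59, "dy": 11, "dz": 30, "rx": 0, "ry": 0, "rz": 0, "gripper": 0}
    - {"dx": 59, "dy": 11, "dz": 60, "rx": 0, "ry": 0, "rz": 0, "gripper": 0}
    - {"dx": 59, "dy": 11, "dz": 90, "rx": 0, "ry": 0, "rz": 0, "gripper": 0}
    - {"dx": 59, "dy": 11, "dz": 105, "rx": 0, "ry": 0, "rz": 0, "gripper": 0}
    - {"dx": 59, "dy": 11, "dz": 112, "rx": 0, "ry": 0, "rz": 0, "gripper": 0}
    - {"dx": 59, "dy": 11, "dz": 112, "rx": 0, "ry": 0, "rz": 0, "gripper": 0}

```text
t: 7.02
eef_pos: [0.6268, -0.0791, 0.1077]
ee_rot: [3.138, 0.0, -1.44]
force: [-0.3, -0.4, 0.4]
width: 0.0875
gripper_force: 0.0
```

jog_arm:
  targets:
    - {"dx": 0, "dy": 0, "dz": 0, "rx": 0, "ry": 0, "rz": 0, "gripper": 1}
    - {"dx": 0, "dy": 0, "dz": 0, "rx": 0, "ry": 0, "rz": 0, "gripper": 1}
    - {"dx": 0, "dy": 0, "dz": 0, "rx": 0, "ry": 0, "rz": 0, "gripper": 1}
    - {"dx": 0, "dy": 0, "dz": 0, "rx": 0, "ry": 0, "rz": 0, "gripper": 1}
    - {"dx": 0, "dy": 0, "dz": 0, "rx": 0, "ry": 0, "rz": 0, "gripper": 1}
    - {"dx": 0, "dy": 0, "dz": 0, "rx": 0, "ry": 0, "rz": 0, "gripper": 1}
    - {"dx": 0, "dy": 0, "dz": 0, "rx": 0, "ry": 0, "rz": 0, "gripper": 1}
    - {"dx": 0, "dy": 0, "dz": 0, "rx": 0, "ry": 0, "rz": 0, "gripper": 1}
  force: 40

```text
t: 7.68
eef_pos: [0.629, -0.0791, 0.11]
ee_rot: [-3.139, -0.0, -1.44]
force: [4.4, 0.3, -1.5]
width: 0.04
gripper_force: 2.1
```

jog_arm:
  targets:
    - {"dx": 0, "dy": 0, "dz": 0, "rx": 0, "ry": 0, "rz": 0, "gripper": 1}
    - {"dx": 0, "dy": 0, "dz": 0, "rx": 0, "ry": 0, "rz": 0, "gripper": 1}
    - {"dx": 0, "dy": 0, "dz": 0, "rx": 0, "ry": 0, "rz": 0, "gripper": 1}
    - {"dx": 0, "dy": 0, "dz": 0, "rx": 0, "ry": 0, "rz": 0, "gripper": 1}
    - {"dx": 0, "dy": 0, "dz": 0, "rx": 0, "ry": 0, "rz": 0, "gripper": 1}
    - {"dx": 0, "dy": 0, "dz": 0, "rx": 0, "ry": 0, "rz": 0, "gripper": 1}
    - {"dx": 0, "dy": 0, "dz": 0, "rx": 0, "ry": 0, "rz": 0, "gripper": 1}
    - {"dx": 0, "dy": 0, "dz": 0, "rx": 0, "ry": 0, "rz": 0, "gripper": 1}

```text
t: 8.35
eef_pos: [0.6296, -0.079, 0.1101]
ee_rot: [-3.139, -0.0, -1.439]
force: [5.5, 0.1, -0.2]
width: 0.0296
gripper_force: 40.0
```

jog_arm:
  targets:
    - {"dx": 4, "dy": 0, "dz": 0, "rx": 0, "ry": 0, "rz": 0, "gripper": 1}
    - {"dx": 10, "dy": 0, "dz": 0, "rx": 0, "ry": 0, "rz": 0, "gripper": 1}
    - {"dx": 20, "dy": 0, "dz": 0, "rx": 0, "ry": 0, "rz": 0, "gripper": 1}
    - {"dx": 32, "dy": 0, "dz": 0, "rx": 0, "ry": 0, "rz": 0, "gripper": 1}
    - {"dx": 45, "dy": 0, "dz": 0, "rx": 0, "ry": 0, "rz": 0, "gripper": 1}
    - {"dx": 58, "dy": 0, "dz": 0, "rx": 0, "ry": 0, "rz": 0, "gripper": 1}
    - {"dx": 70, "dy": 0, "dz": 0, "rx": 0, "ry": 0, "rz": 0, "gripper": 1}
    - {"dx": 80, "dy": 0, "dz": 0, "rx": 0, "ry": 0, "rz": 0, "gripper": 1}

```text
t: 9.02
eef_pos: [0.6398, -0.1583, 0.1101]
ee_rot: [-3.139, 0.0, -1.439]
force: [3.5, 6.1, 1.4]
width: 0.03
gripper_force: 40.0
```

```bash
python3 - <<'E'
from m import *
s=arm.get_state();print(s["t"],s["eef_pos"],s["ee_rot"],s["width"],s["force"])
for n in("wrist","scene","side"):
    f=grab(n,f"pics/{n}5.png");np.savez(n+"5.npz",**f);print(n);meas(f)
E
```

```text
9.0167 [ 0.63981616 -0.1583021   0.11012339] [-3.13891977e+00  4.69547751e-04 -1.43948534e+00] 0.029995933369182083 [3.50442687 6.08617826 1.42837888]
wrist
rider [209 239  34  15 450] [ 0.694  -0.1719  0.0624] rect [ 0.6941 -0.1715] [0.0176 0.0073] 10.38
ptr [246 266  44  10 391] [ 0.6697 -0.1601  0.0611] rect [ 0.6703 -0.1596] [0.0258 0.006 ] 9.15
lock none
grip [ 268  348  104   29 2072] [ 0.6391 -0.1547  0.1304] rect [ 0.6392 -0.1554] [0.0378 0.0138] 7.43
scene
rider [220 254   5   4  15] [ 0.6991 -0.169   0.0622] rect [ 0.6991 -0.1704] [0.0059 0.0106] 13.62
ptr [231 241  10  12  32] [ 0.6675 -0.1599  0.0623] rect [ 0.6659 -0.1615] [0.032  0.0095] 3.24
lock none
grip [241 213   6   7  23] [ 0.6263 -0.16    0.1318] rect [ 0.6269 -0.1602] [0.0156 0.0073] 4.91
side
rider [265 206   7   4  21] [ 0.6941 -0.168   0.0617] rect [ 0.6946 -0.1682] [0.016  0.0122] 12.22
ptr [272 209  11   3  21] [ 0.6689 -0.1607  0.0594] rect [ 0.671  -0.1604] [0.0134 0.0292] 71.22
lock none
grip [279 185  16   8 106] [ 0.6421 -0.1567  0.1289] rect [ 0.6424 -0.1612] [0.0383 0.036 ] 13.85
```

View pics/wrist5.png

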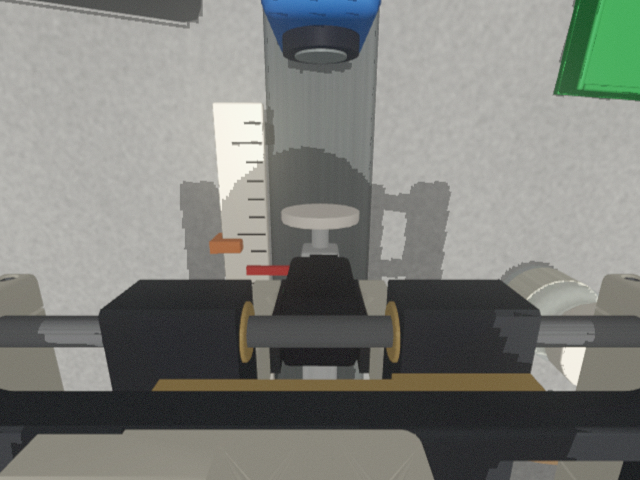

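The arm has come out with the grip. The pointer at (268,271) is still about 14.7 mm short of the rider at (226,246).

jog_arm:
  targets:
    - {"dx": 5, "dy": 0, "dz": 0, "rx": 0, "ry": 0, "rz": 0, "gripper": 1}
    - {"dx": 10, "dy": 0, "dz": 0, "rx": 0, "ry": 0, "rz": 0, "gripper": 1}
    - {"dx": 14.5, "dy": 0, "dz": 0, "rx": 0, "ry": 0, "rz": 0, "gripper": 1}
    - {"dx": 14.5, "dy": 0, "dz": 0, "rx": 0, "ry": 0, "rz": 0, "gripper": 1}
    - {"dx": 14.5, "dy": 0, "dz": 0, "rx": 0, "ry": 0, "rz": 0, "gripper": 1}
    - {"dx": 14.5, "dy": 0, "dz": 0, "rx": 0, "ry": 0, "rz": 0, "gripper": 1}
    - {"dx": 14.5, "dy": 0, "dz": 0, "rx": 0, "ry": 0, "rz": 0, "gripper": 1}
    - {"dx": 14.5, "dy": 0, "dz": 0, "rx": 0, "ry": 0, "rz": 0, "gripper": 1}

```text
t: 9.83
eef_pos: [0.6416, -0.1718, 0.1101]
ee_rot: [-3.139, 0.0, -1.439]
force: [4.4, 5.0, 2.5]
width: 0.0299
gripper_force: 40.0
```

```bash
python3 - <<'E'
from m import *
s=arm.get_state();print(s["t"],s["eef_pos"],s["ee_rot"],s["width"],s["force"])
uy=np.array([-.127,.992])
for n in("wrist","scene","side"):
    f=grab(n,f"pics/{n}6.png");print(n);o=meas(f)
    if "rider" in o and "ptr" in o:
        r=o["rider"];t=r[r[:,2]>.0625]; p=o["ptr"]; y=[(a[:,:2]@uy) for a in(r,t,p)]
        print("ptr-rider y mm",[round(1e3*((b.min()+b.max())/2),1) for b in y],[round(1e3*b.mean(),1) for b in y])
        if n=="wrist": cv2.imwrite("pics/w6c.png",cv2.resize(f["frame"][200:330,180:360,::-1],None,fx=4,fy=4,interpolation=cv2.INTER_CUBIC))
E
```

```text
9.8333 [ 0.64157192 -0.17178663  0.11011483] [-3.13905490e+00  2.67032336e-04 -1.43924558e+00] 0.029900534271794618 [4.36127991 4.994052   2.51763191]
wrist
rider [211 261  33  16 448] [ 0.6939 -0.172   0.0623] rect [ 0.694  -0.1714] [0.0174 0.0073] 9.01
ptr [246 266  44  10 396] [ 0.6714 -0.1735  0.061 ] rect [ 0.6721 -0.173 ] [0.0261 0.0065] 9.31
lock none
grip [ 268  348  104   28 2065] [ 0.6409 -0.1681  0.1304] rect [ 0.6409 -0.1688] [0.0378 0.0134] 7.59
ptr-rider y mm [np.float64(-258.0), np.float64(-258.0), np.float64(-256.7)] [np.float64(-258.8), np.float64(-258.0), np.float64(-257.4)]
scene
rider [220 249   9  10  37] [ 0.6935 -0.1682  0.0628] rect [ 0.6915 -0.17  ] [0.0205 0.0089] 10.27
ptr [226 239  11  11  35] [ 0.6685 -0.1721  0.0621] rect [ 0.6668 -0.1727] [0.0083 0.0301] 88.75
lock none
grip [235 210   7   7  23] [ 0.6281 -0.1731  0.1315] rect [ 0.6283 -0.1736] [0.0155 0.0078] 1.86
ptr-rider y mm [np.float64(-256.5), np.float64(-255.3), np.float64(-257.0)] [np.float64(-255.0), np.float64(-255.0), np.float64(-255.6)]
side
rider [265 206   9   4  22] [ 0.6926 -0.1695  0.0612] rect [ 0.6927 -0.1721] [0.0212 0.0134] 13.67
ptr [273 206  10   3  21] [ 0.6699 -0.1715  0.0609] rect [ 0.6693 -0.1727] [0.0154 0.0232] 77.26
lock none
grip [280 182  15   9 104] [ 0.6431 -0.1707  0.129 ] rect [ 0.6436 -0.1724] [0.036  0.0374] 15.92
ptr-rider y mm [np.float64(-259.2), np.float64(-255.1), np.float64(-258.2)] [np.float64(-256.1), np.float64(-255.0), np.float64(-255.3)]
```

View pics/w6c.png

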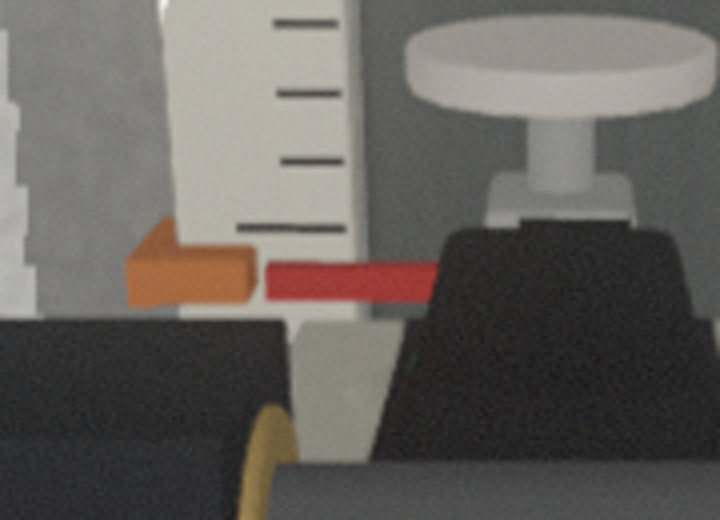

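The crop shows the red pointer (y≈282) in line with the orange rider (y≈275). All three cameras put the offset at about 1 mm or less, with 40 N on the grip, so I'm handing it in.

```bash
python3 -c "
from station import arm
print(arm.job_done())"
```

```text
the job is handed in; nothing more can be done
None
```

I pressed white, blue and yellow in that order, then drew the gauge arm out about 93.5 mm. It is held there at 40 N, lock in, with the pointer about 1 mm from the rider's line by the cameras. The job is handed in, but no verdict came back.

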